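Put the shoe last away in the push-to-open bench cabinet

TASK

Put the wooden shoe last away in the low bench cabinet: press the handleless door near its free edge so that its spring catch pops it ajar, swing the door wide open (about a right angle), then slide the last, standing on its sole, toe first into the compartment until its heel is fully inside, behind the front edge. Leave the door wide open so that the last can air, and do not disturb the other things on the bench.

Things in the scene. Friction and masses are not known exactly. Their poses are not given: they have to be found in the camera images.
- cabinet: Low wooden bench cabinet, fixed on the table, 269 mm wide, 200 deep, 118 high. Origin: on the table (z = 0), in the plane of the carcass's front edges, midway across the door compartment's opening. x points into the cabinet (away from the robot), y left, z up. On the left (y 67 to 190 mm) are two dummy drawer fronts, 12 mm proud of the carcass.
- opening (a point): Middle of the opening's upper edge (cabinet x = 0, y = 0, z = 106 mm). The opening runs from y = -55 to +55 mm; it is 188 mm deep and 106 mm high under a 12 mm roof, which has a 30 mm deep notch at the front across the whole opening, so fingers from above can follow a thing up to x = 30 mm. It has no sill: the table top is its floor, so things slide straight in.
- catch_wall (a point): Top front edge of the 24 mm wall right of the opening (cabinet x = 0, y = -67 mm, z = 118 mm). It hides the spring catch and, 15 mm above the table at y = -62 mm, a 10 mm spring plunger that stands up to 51 mm out of it once the door has popped.
- cab_door (a joint): Hinge angle of the white handleless door, rad: about 0 shut and caught, grows as it opens (free edge comes towards the robot, then left), 1.9 at most, -0.04 pressed in to the stop. Caught, it cannot be pulled open. Pressing past -0.025 rad (3.3 mm at the free edge, 4 to 5 N there) frees the catch; let go, a damped spring throws it ajar to about 0.35 rad within 1 s.
- door_hinge (a point): Point on the door's vertical hinge axis at the door's top (z = 118 mm), at its left side, mid-thickness; cabinet x = -13 mm, y = 67 mm. Beyond ajar (0.35 rad) the door swings freely with slight friction and stays where it is left. The catch works once: afterwards the door always springs ajar again.
- door_edge (a point): Top corner of the door's front face at its free (right) edge, 146 mm from the hinge axis; moves with the door. The door panel is 144 mm wide, 14 mm thick, 114 mm high (z 4 to 118 mm); shut, it spans cabinet y -79 to +65 mm, its front face at x = -20 mm and its back at x = -6 mm. Ajar, this edge stands about 50 mm out.
- door_back (a point): Root of the small steel striker on the door's back face, 12 mm from the free edge, 55 mm above the table; it is 8 mm square and sticks 21 mm out. Moves with the door. Fingers kept above z = 65 mm clear it.
- last: Loose wooden shoe last (foot form) on its flat sole, about 0.4 kg: 170 mm long, up to 60 mm wide, 94 mm high at the heel end and low at the toe. Origin: under the cone, at sole level; x points to the toe, z up. The upright cone over the heel half (x -47 to +12 mm) has parallel sides 34 mm apart from z = 62 to 89 mm: grip it there across y. Its centre of mass lies about 15 mm ahead of the origin.
- last_heel (a point): Rearmost point of the last's heel: 55 mm behind the last's origin, 40 mm above the sole. The back of the heel is nearly upright.
- last_toe (a point): Tip of the last's toe: 115 mm ahead of the last's origin, 8 mm above the sole.
- brush: Bystander: wooden shoe brush, 150 x 55 x 52 mm, bristles down; origin at its underside. It and the last may change places.
- glue_jar: Bystander: closed glue jar, 68 mm diameter, 100 mm high.
- sandal: Bystander: sandal, 190 x 72 mm, 55 mm high.
- hammer: Bystander: hammer lying on the table.
- pen_pot: Bystander: grey pot with pens, 76 mm diameter.
- tape_roll: Bystander: cardboard roll, 100 mm diameter, 30 mm high, lying flat.
- insole: Bystander: cork insole, 186 x 72 x 10 mm, lying flat.

How it is judged (in metres and radians):
On the way, in this order (a step that is already met when the one before it is completed fails the run):
1. the door has been pressed and has popped ajar (value of joint cab_door above 0.15 rad), for 0.1 s.
2. the door has been swung wide open (value of joint cab_door above 1.2 rad), for 0.2 s.
At the end, for the whole second after the job is handed in: The last stands on its sole (within 0.1 rad of upright, at rest) inside the compartment behind the door, toe to the back, with its heel behind the front edge of the carcass; the door stands open by more than 1.2 rad (about 70 degrees) (value of joint cab_door above 1.2 rad and x of last_heel in the frame of cabinet above 0 m and x of last_toe in the frame of cabinet between 0.13 and 0.2 m and y of last_heel in the frame of cabinet between -0.055 and 0.055 m and y of last_toe in the frame of cabinet between -0.055 and 0.055 m and height (world z) of last below 0.01 m and angle between last's own z axis and vertical below 0.1 rad and linear speed of last below 0.02 m/s); the robot touches nothing.
It fails at once if the last is tipped over (more than 0.7 rad from upright) (angle between last's own z axis and vertical above 0.7 rad).
It fails at once if a bystander (brush, glue jar, sandal, hammer, pen pot, cardboard roll or insole) is moved by more than 30 mm (distance of any of brush, glue_jar, sandal, hammer, pen_pot, tape_roll, insole from where it was at the start of the episode above 0.03 m).
It also fails if it takes over 72 s, if anything falls off the work surface, if the arm or the gripper's body presses on something with over 40 N, if the wrist force passes 120 N, or if a joint passes its speed limit or range.

ROBOT

A 7-joint arm with a two-finger parallel gripper is mounted at the origin on the work surface. World frame = base frame: x ahead of the robot, y to its left, z up, the work surface at z = 0. Lengths are in m, angles in degrees, forces in N, time in s.
With the tool pointing down it reaches from about 0.425 to 0.875 m from the base axis. Payload 4.7 kg.
Tool frame: the origin (TCP) lies between the finger pads; the fingertips stand 8 mm ahead of it and the grasp point (between the pads) lies 11 mm behind it (env.tip_extent is the distance from the TCP to the fingertips, in m); z points along the fingers, y is the line along which they close (so a half turn about z gives the same grasp; the last joint's range is limited). The gripper opens to 87 mm and grips with 3 to 60 N. Pads are 19 mm wide; open, the fingers measure 117 mm over their backs; the gripper's body (75 mm by 190 mm) begins 51 mm behind the grasp point.
Start: joints at [72.256, 18.392, -4.016, 83.108, 1.295, 78.541, -3.26], TCP at [0.207, -0.616, 0.231] pointing down, gripper open.
Joint ranges: [-163.93, 163.93], [-17.29, 119.83], [-79.2, 71.16], [3.27, 140.29], [-89.18, 269.18], [5.43, 117.66], [-154.24, 154.24]. Speed limits (degrees/s): [147.25, 147.25, 180, 180, 180, 180, 180].

INTERFACE

Orientations are given as [roll, pitch, yaw] about the fixed x, y, z axes, in that order (R = Rz(yaw) Ry(pitch) Rx(roll)).
In Python, from cell import sensors, vision, workorder, env gives the robot as it stands.
- The arm moves only by the tool drive_tool, never from a script. Its argument "moves" is a list of rows, each an object of numbers: "x", "y", "z": the shift along the tool's x, y, z in mm; "rx", "ry", "rz": the turn, a rotation vector about the tool's x, y, z in rad; "fingers": the closure, from -1 (fully open) to 1 (shut). In form: [{"x": .., "y": .., "z": .., "rx": .., "ry": .., "rz": .., "fingers": ..}, ...]. A call has 1 to 20 rows; each row is the pose to reach, as a shift and turn from the pose commanded when the call began, along the tool's axes at that moment; what a row does not reach only later rows make up. A row lasts 1/8 s, in which the tool goes at most 62.5 mm and 10.7 degrees, less where a joint would pass 70% of its speed; a pose out of reach is approached as far as the arm can. A call with a gripper value outside its range is refused whole. The fingers move at their own pace and stop on an object; "force" is the grip in N (left out, the last holds). Time passes only in rows, so rows that repeat a pose let the fingers close. It gives the time, the measured TCP pose, the force, the opening and the grip force at its end, in the units of the state.
- sensors.get_obs(): the state, without advancing time (a new reading comes with each control period).
- vision.read_camera(name): name is "side" or "top" or "wrist"; returns a dict with "image" (384x512x3 uint8, red, green, blue), "fx", "fy", "cx", "cy" (pixels), "k1" (the pictures are not rectified: a ray, as slopes to the right and down, at radius r is drawn at 1 + k1 r^2 times it, then the intrinsics apply), "R" (3x3) and "t" (3): a world point X has camera coordinates R X + t. Camera axes: x right, y down, z forward; pixel columns grow to the right and rows downward; lengths in m; the calibration is good to about 2 mm. A picture is of the moment at which its call begins. There is no depth.
- workorder.sign_off(): hands the job in; it is judged then, once.
The state is a dict: "time_s": time; "qpos": joint angles; "joint_velocities": joint speeds; "effort": joint torques, N m; "tool_pos": TCP position; "tool_rot": TCP orientation; "force": force on the tool from outside, world axes, zero at the start; "wrist_torque": the same for the moment, N m; "grip_width": finger opening in m; "grasp_force": force on a finger pad.
Only numpy, scipy, OpenCV 4.12 (cv2) and the standard library are available. Lean on these libraries where they do the work, as an engineer would, in place of code of your own. Each camera call takes 0.05 s, during which the arm holds its last target. There are 200 camera calls.

## Working session

There is one attempt and no reset: what is moved stays moved. The work goes in short steps, Python scripts to look and compute and a tool call to move; the robot and the scene stay as the last step left them, time stands still between calls to the robot, and variables do not carry over. Pictures are saved under pics/ and viewed, at most 10 in all, crops included, and the job is handed in when it is done.

Besides the shell and the picture viewer there is one more tool, called after ">>>" by a JSON object that holds its "method" and its "body", one argument or row to a line. drive_tool: Moves the arm, as the interface text tells. Its arguments: {"type":"object","properties":{"moves":{"type":"array"},"force":{"type":"number"}},"required":["moves"]}

```bash
mkdir -p pics
cat > h.py <<'E'
import numpy as np, cv2
from cell import sensors, vision, workorder, env
def cam(n):
    return vision.read_camera(n)
def save(c,f): cv2.imwrite('pics/'+f,c['image'][:,:,::-1])
def ray(c,u,v):
    p=np.array([(u-c['cx'])/c['fx'],(v-c['cy'])/c['fy']]); q=p.copy()
    for _ in range(20): q=p/(1+c['k1']*(q@q))
    R=np.array(c['R']);t=np.array(c['t'])
    return -R.T@t, R.T@np.array([q[0],q[1],1])
def onz(c,u,v,z):
    o,d=ray(c,u,v); return o+d*(z-o[2])/d[2]
def proj(c,X):
    x=np.array(c['R'])@np.array(X)+np.array(c['t']); s=x[:2]/x[2]; s=s*(1+c['k1']*(s@s))
    return s*[c['fx'],c['fy']]+[c['cx'],c['cy']]
def two(c1,p1,c2,p2):
    o1,d1=ray(c1,*p1);o2,d2=ray(c2,*p2)
    s=np.linalg.lstsq(np.c_[d1,-d2],o2-o1,rcond=None)[0]
    return (o1+s[0]*d1+o2+s[1]*d2)/2
E
python3 - <<'E'
from h import *
for n in('top','side'):
    c=cam(n); save(c,n+'0.png'); print(n,c['fx'],c['k1'],(-np.array(c['R']).T@c['t']).round(3))
o=sensors.get_obs(); print(o)
E
```

```text
top 452.81344438800085 -0.0727067705597039 [0.3   0.074 1.496]
side 360.4097842394983 -0.05189236062048682 [0.341 0.898 0.903]
{'time_s': 0.1, 'qpos': array([72.25415597, 18.43549231, -4.01583649, 83.16776821,  1.29627867,
       78.53903788, -3.25940155]), 'joint_velocities': array([ 0.00201137, -0.14094539,  0.05534332, -0.11440673,  0.04148114,
       -0.03907565,  0.00277461]), 'effort': array([-4.36284690e-04, -4.92567873e+01, -4.06049034e-01, -3.13400102e+01,
       -6.42215274e-02,  3.93570517e-02,  5.94774747e-05]), 'tool_pos': array([ 0.20662666, -0.61578888,  0.22956446]), 'tool_rot': array([-1.79903003e+02,  6.49416989e-03,  1.85565840e+01]), 'force': array([-0.32063917,  0.27470194, -0.21293007]), 'wrist_torque': array([ 0.02972757,  0.01216813, -0.00640354]), 'grasp_force': 0.0, 'grip_width': 0.08756823665027448}
```

View pics/top0.png

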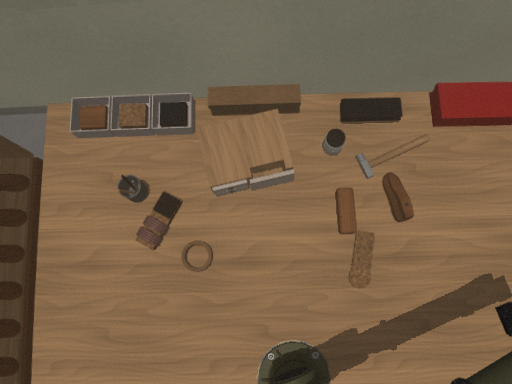

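View pics/side0.png

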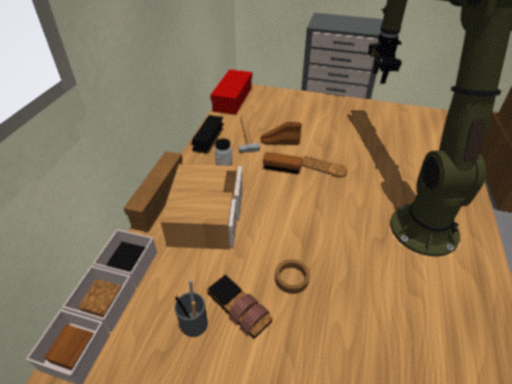

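Top view: cabinet at about (245,150) with its door front along (250,185)-(294,175), brush (346,210), last (398,197) with its toe pointing up the image, glue jar (334,142). Side view: last at (282,133), tall heel towards the robot. I'll zoom in next.

Run:
```python
from h import *
t=cam('top')['image'];s=cam('side')['image']
f=lambda im,x,y,w,h,k:cv2.resize(im[y:y+h,x:x+w],None,fx=k,fy=k,interpolation=cv2.INTER_CUBIC)
a=f(t,195,100,105,100,4)   #420x400
b=f(t,375,160,50,70,5)   #250x350
c=f(s,255,110,60,45,5) # 300x225
d=f(s,160,150,90,100,3) #
M=np.zeros((600,800,3),np.uint8)
M[:400,:420]=a; M[:350,430:680]=b; M[370:595,430:730]=c
cv2.imwrite('pics/m1.png',M[:,:,::-1])
M=np.zeros((600,540,3),np.uint8); M[:]=f(s,160,150,90,100,6)
cv2.imwrite('pics/m2.png',M[:,:,::-1])
```

```text
(no output)
```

View pics/m1.png

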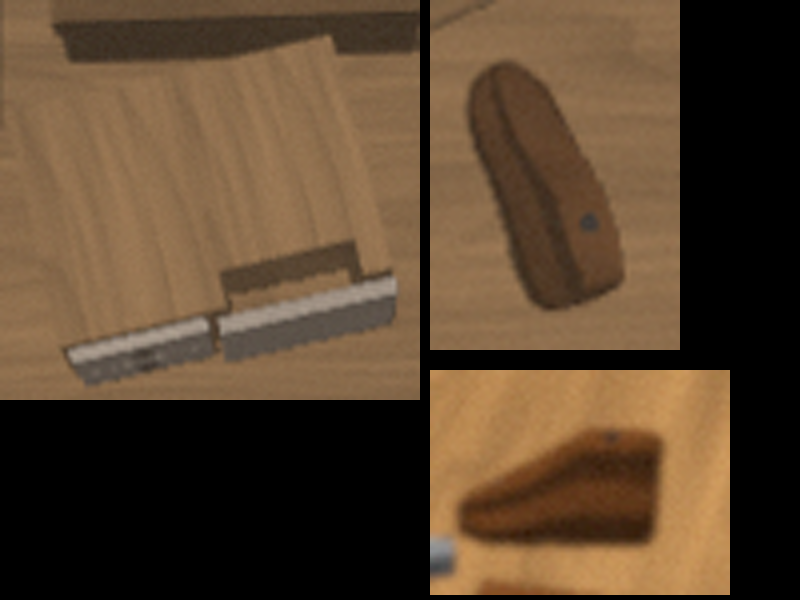

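View pics/m2.png

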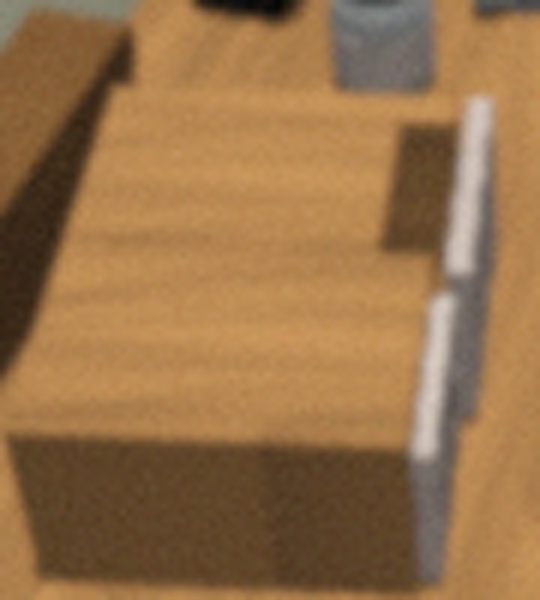

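Run:
```python
from h import *
t=cam('top');s=cam('side')
A=lambda x,y:((x+.5)/4-.5+195,(y+.5)/4-.5+100)
B=lambda x,y:((x-430+.5)/5-.5+375,(y+.5)/5-.5+160)
C=lambda x,y:((x-430+.5)/5-.5+255,(y-370+.5)/5-.5+110)
D=lambda x,y:((x+.5)/6-.5+160,(y+.5)/6-.5+150)
for n,p in dict(doorFR=(397,294),doorFL=(220,335),doorBR=(397,276),doorBL=(218,318),drFL=(70,361),drFR=(212,332),bR=(332,37),bL=(12,108),notchBR=(352,241),notchBL=(220,271)).items(): print(n,onz(t,*A(*p),.118).round(4))
print('side')
for n,p in dict(doorFR=(493,97),doorFL=(470,276),drFL=(435,458),doorBR=(468,97),doorBL=(446,272),drFR=(455,292),bR=(112,85),bL=(8,437),fL=(410,450),notchBR=(402,124),notchBL=(384,250)).items(): print(n,onz(s,*D(*p),.118).round(4))
print('dot',two(t,B(590,222),s,C(612,436)).round(4), onz(t,*B(590,222),.094).round(4))
for n,p in dict(h1=(580,293),h2=(622,275),).items(): print(n,onz(t,*B(*p),.092).round(4))
for n,p in dict(toe1=(505,62),toe2=(482,85)).items(): print(n,onz(t,*B(*p),.012).round(4))
print('heelbase',onz(t,*B(548,307),.0).round(4))
print('side toe',onz(s,*C(460,515),.012).round(4),'heeltop',onz(s,*C(661,438),.092).round(4),'heelbot',onz(s,*C(652,542),0).round(4))
# contour PCA of last mask
for c,(x0,y0,x1,y1),n in((t,(378,165,420,226),'top'),(s,(258,118,304,148),'side')):
    im=c['image'][y0:y1,x0:x1].astype(int); g=im.sum(2); m=((g<np.median(g)*.78)).astype(np.uint8)
    k,l,st,ce=cv2.connectedComponentsWithStats(m); i=1+st[1:,4].argmax(); print(n,st[i],ce[i]+[x0,y0])
    if n=='top':
        ys,xs=np.where(l==i); P=np.array([onz(c,x+x0,y+y0,.03)[:2] for x,y in zip(xs,ys)]); mu=P.mean(0);w,v=np.linalg.eigh(np.cov((P-mu).T)); print(mu,v[:,1],np.degrees(np.arctan2(v[1,1],v[0,1])))
```

```text
doorFR [ 0.6317 -0.0173  0.118 ]
doorFL [0.6031 0.1219 0.118 ]
doorBR [ 0.6462 -0.0179  0.118 ]
doorBL [0.6168 0.1231 0.118 ]
drFL [0.586  0.2392 0.118 ]
drFR [0.6057 0.128  0.118 ]
bR [0.8465 0.0261 0.118 ]
bL [0.7948 0.2848 0.118 ]
notchBR [0.6756 0.0163 0.118 ]
notchBL [0.6545 0.1207 0.118 ]
side
doorFR [ 0.6328 -0.0193  0.118 ]
doorFL [0.6023 0.1254 0.118 ]
drFL [0.5816 0.2505 0.118 ]
doorBR [ 0.6466 -0.0156  0.118 ]
doorBL [0.6153 0.1258 0.118 ]
drFR [0.6063 0.1389 0.118 ]
bR [0.849  0.0273 0.118 ]
bL [0.7867 0.2925 0.118 ]
fL [0.5949 0.2488 0.118 ]
notchBR [0.6756 0.0171 0.118 ]
notchBL [0.6521 0.1184 0.118 ]
dot [ 0.5267 -0.3706  0.0922] [ 0.5271 -0.3701  0.094 ]
h1 [ 0.4825 -0.3604  0.092 ]
h2 [ 0.493 -0.388  0.092]
toe1 [ 0.6515 -0.3479  0.012 ]
toe2 [ 0.636 -0.331  0.012]
heelbase [ 0.4858 -0.3665  0.    ]
side toe [ 0.6466 -0.3398  0.012 ] heeltop [ 0.4866 -0.3785  0.092 ] heelbot [ 0.4832 -0.3608 -0.    ]
top [  4   7  32  50 940] [397.10638298 197.62446809]
[ 0.55993368 -0.3605705 ] [-0.96096894 -0.27665627] -163.9392583835321
side [  3   5  40  22 577] [283.50606586 135.54419411]
```

```bash
cat >> h.py <<'E'
from scipy.spatial.transform import Rotation as Ro
O=np.array([.6355,.0635]); YAW=12.
def c2w(x,y):
    a=np.radians(YAW); return O+[x*np.cos(a)-y*np.sin(a), x*np.sin(a)+y*np.cos(a)]
def w2c(p):
    a=np.radians(YAW); d=np.array(p[:2])-O; return np.array([d[0]*np.cos(a)+d[1]*np.sin(a), -d[0]*np.sin(a)+d[1]*np.cos(a)])
def plan(tgts):
    "tgts: (wx,wy,z,yaw)"
    o=sensors.get_obs(); R=Ro.from_euler('xyz',o['tool_rot'],degrees=True); p=o['tool_pos']
    print('at',p.round(4),o['tool_rot'].round(2),'cab',w2c(p).round(4),'F',o['force'].round(1),'grip',round(o['grip_width'],4),'t',o['time_s'])
    for x,y,z,w in tgts:
        d=R.inv().apply(np.array([x,y,z])-p)*1000
        r=(R.inv()*Ro.from_euler('xyz',[180,0,w],degrees=True)).as_rotvec()
        print(d.round(1),r.round(4))
E
python3 - <<'E'
from h import *
plan([(*c2w(-.06,-.066),.2,12),(*c2w(-.06,-.066),.08,12)])
t=cam('top')
for n,p,z in (('jar',(336,134),.1),('brush',(346,210),.05)): print(n,onz(t,*p,z).round(3))
E
```

```text
at [ 0.2067 -0.6161  0.2302] [-1.7997e+02  1.0000e-02  1.8550e+01] cab [-0.5607 -0.5756] F [ 0.  -0.1  0.6] grip 0.0866 t 0.3
[ 555.6 -449.1   30.4] [-5.000e-04  1.000e-04  1.144e-01]
[ 555.6 -449.   150.4] [-5.000e-04  1.000e-04  1.144e-01]
jar [ 0.762 -0.16   0.1  ]
brush [ 0.521 -0.185  0.05 ]
```

>>> {"method": "drive_tool", "body": {
  "moves": [
    {"x": 555.6,"y": -449,"z": 30,"rz": 0.1144,"fingers": 1},
    {"x": 555.6,"y": -449,"z": 30,"rz": 0.1144,"fingers": 1},
    {"x": 555.6,"y": -449,"z": 30,"rz": 0.1144,"fingers": 1},
    {"x": 555.6,"y": -449,"z": 30,"rz": 0.1144,"fingers": 1},
    {"x": 555.6,"y": -449,"z": 30,"rz": 0.1144,"fingers": 1},
    {"x": 555.6,"y": -449,"z": 30,"rz": 0.1144,"fingers": 1},
    {"x": 555.6,"y": -449,"z": 30,"rz": 0.1144,"fingers": 1},
    {"x": 555.6,"y": -449,"z": 30,"rz": 0.1144,"fingers": 1},
    {"x": 555.6,"y": -449,"z": 30,"rz": 0.1144,"fingers": 1},
    {"x": 555.6,"y": -449,"z": 30,"rz": 0.1144,"fingers": 1},
    {"x": 555.6,"y": -449,"z": 30,"rz": 0.1144,"fingers": 1},
    {"x": 555.6,"y": -449,"z": 30,"rz": 0.1144,"fingers": 1},
    {"x": 555.6,"y": -449,"z": 30,"rz": 0.1144,"fingers": 1},
    {"x": 555.6,"y": -449,"z": 30,"rz": 0.1144,"fingers": 1},
    {"x": 555.6,"y": -449,"z": 90,"rz": 0.1144,"fingers": 1},
    {"x": 555.6,"y": -449,"z": 150,"rz": 0.1144,"fingers": 1},
    {"x": 555.6,"y": -449,"z": 150,"rz": 0.1144,"fingers": 1},
    {"x": 555.6,"y": -449,"z": 150,"rz": 0.1144,"fingers": 1}
  ]
}}

```text
invalid input at $.moves[0]: expected keys x, y, z, rx, ry, rz, fingers
```

Run:
```python
from h import *
plan([(*c2w(-.034,-.066),.08,12),(*c2w(-.02,-.066),.08,12)])
c=cam('wrist'); save(c,'w1.png')
print([proj(c,[*c2w(*p[:2]),p[2]]).round(0) for p in ((-.02,-.079,.118),(-.02,.065,.118),(0,-.067,.118))])
```

```text
at [ 0.2067 -0.6161  0.2303] [-179.98    0.     18.55] cab [-0.5607 -0.5756] F [ 0.  -0.7  0.2] grip 0.087 t 0.35
[ 581.4 -446.1  150.5] [-4.000e-04  1.000e-04  1.144e-01]
[ 595.3 -444.5  150.5] [-4.000e-04  1.000e-04  1.144e-01]
[array([-3173., -4324.]), array([-5848., -6015.]), array([-3936., -5405.])]
```

View pics/w1.png

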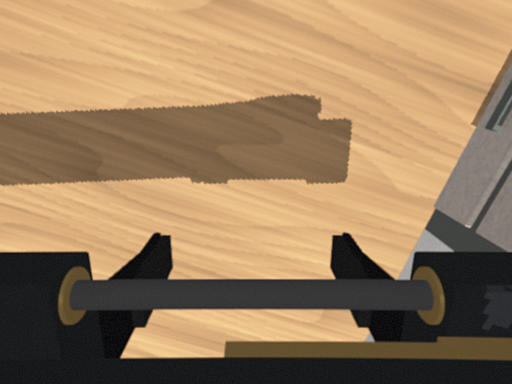

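The move was refused because every row needs all its keys. The wrist view only shows bare table and the open fingers, with their tips near (165,240) and (340,240).

>>> {"method": "drive_tool", "body": {
  "moves": [
    {"x": 555.6,"y": -449,"z": 30,"rx": 0,"ry": 0,"rz": 0.1144,"fingers": 1},
    {"x": 555.6,"y": -449,"z": 30,"rx": 0,"ry": 0,"rz": 0.1144,"fingers": 1},
    {"x": 555.6,"y": -449,"z": 30,"rx": 0,"ry": 0,"rz": 0.1144,"fingers": 1},
    {"x": 555.6,"y": -449,"z": 30,"rx": 0,"ry": 0,"rz": 0.1144,"fingers": 1},
    {"x": 555.6,"y": -449,"z": 30,"rx": 0,"ry": 0,"rz": 0.1144,"fingers": 1},
    {"x": 555.6,"y": -449,"z": 30,"rx": 0,"ry": 0,"rz": 0.1144,"fingers": 1},
    {"x": 555.6,"y": -449,"z": 30,"rx": 0,"ry": 0,"rz": 0.1144,"fingers": 1},
    {"x": 555.6,"y": -449,"z": 30,"rx": 0,"ry": 0,"rz": 0.1144,"fingers": 1},
    {"x": 555.6,"y": -449,"z": 30,"rx": 0,"ry": 0,"rz": 0.1144,"fingers": 1},
    {"x": 555.6,"y": -449,"z": 30,"rx": 0,"ry": 0,"rz": 0.1144,"fingers": 1},
    {"x": 555.6,"y": -449,"z": 30,"rx": 0,"ry": 0,"rz": 0.1144,"fingers": 1},
    {"x": 555.6,"y": -449,"z": 30,"rx": 0,"ry": 0,"rz": 0.1144,"fingers": 1},
    {"x": 555.6,"y": -449,"z": 30,"rx": 0,"ry": 0,"rz": 0.1144,"fingers": 1},
    {"x": 555.6,"y": -449,"z": 30,"rx": 0,"ry": 0,"rz": 0.1144,"fingers": 1},
    {"x": 555.6,"y": -449,"z": 90,"rx": 0,"ry": 0,"rz": 0.1144,"fingers": 1},
    {"x": 555.6,"y": -449,"z": 150,"rx": 0,"ry": 0,"rz": 0.1144,"fingers": 1},
    {"x": 555.6,"y": -449,"z": 150,"rx": 0,"ry": 0,"rz": 0.1144,"fingers": 1},
    {"x": 555.6,"y": -449,"z": 150,"rx": 0,"ry": 0,"rz": 0.1144,"fingers": 1}
  ]
}}

```text
time_s: 2.65
tool_pos: [0.592, -0.0148, 0.0829]
tool_rot: [179.9, -0.2, 11.9]
force: [-0.1, 0.0, 0.7]
grip_width: 0.0004
grasp_force: 0.0
```

Run:
```python
from h import *
plan([(*c2w(-.034,-.066),.08,12),(*c2w(-.02,-.066),.08,12)])
```

```text
at [ 0.592  -0.0148  0.0829] [ 1.7993e+02 -1.6000e-01  1.1910e+01] cab [-0.0588 -0.0676] F [-0.1  0.   0.7] grip 0.0004 t 2.65
[24.8 -1.6  2.9] [ 0.0011 -0.0027 -0.0016]
[38.8 -1.6  3. ] [ 0.0011 -0.0027 -0.0016]
```

>>> {"method": "drive_tool", "body": {
  "moves": [
    {"x": 15,"y": 0,"z": 0,"rx": 0,"ry": 0,"rz": 0,"fingers": 1},
    {"x": 22,"y": 0,"z": 0,"rx": 0,"ry": 0,"rz": 0,"fingers": 1},
    {"x": 26,"y": 0,"z": 0,"rx": 0,"ry": 0,"rz": 0,"fingers": 1},
    {"x": 29,"y": 0,"z": 0,"rx": 0,"ry": 0,"rz": 0,"fingers": 1},
    {"x": 31,"y": 0,"z": 0,"rx": 0,"ry": 0,"rz": 0,"fingers": 1},
    {"x": 32,"y": 0,"z": 0,"rx": 0,"ry": 0,"rz": 0,"fingers": 1}
  ]
}}

```text
time_s: 3.4
tool_pos: [0.6204, -0.0074, 0.0804]
tool_rot: [180.0, 0.2, 12.0]
force: [-6.2, -1.8, 4.7]
grip_width: 0.0002
grasp_force: 3.1
```

>>> {"method": "drive_tool", "body": {
  "moves": [
    {"x": 1.5,"y": 0,"z": 0,"rx": 0,"ry": 0,"rz": 0,"fingers": 1},
    {"x": 2.5,"y": 0,"z": 0,"rx": 0,"ry": 0,"rz": 0,"fingers": 1},
    {"x": -40,"y": 0,"z": 0,"rx": 0,"ry": 0,"rz": 0,"fingers": 1},
    {"x": -90,"y": 0,"z": 0,"rx": 0,"ry": 0,"rz": 0,"fingers": 1},
    {"x": -90,"y": 60,"z": 0,"rx": 0,"ry": 0,"rz": 0,"fingers": 1},
    {"x": -90,"y": 60,"z": 0,"rx": 0,"ry": 0,"rz": 0,"fingers": 1},
    {"x": -90,"y": 60,"z": 0,"rx": 0,"ry": 0,"rz": 0,"fingers": 1},
    {"x": -90,"y": 60,"z": 0,"rx": 0,"ry": 0,"rz": 0,"fingers": 1},
    {"x": -90,"y": 60,"z": 0,"rx": 0,"ry": 0,"rz": 0,"fingers": 1}
  ]
}}

```text
time_s: 4.53
tool_pos: [0.5466, -0.0833, 0.0805]
tool_rot: [-180.0, -0.0, 12.1]
force: [0.7, -0.1, -0.6]
grip_width: 0.0003
grasp_force: 0.0
```

Run:
```python
from h import *
plan([(*c2w(-.04,-.13),.085,12),(*c2w(-.029,-.11),.085,12),(*c2w(-.029,-.05),.085,12)])
t=cam('top');
a=cv2.resize(t['image'][130:230,210:340],None,fx=5,fy=5,interpolation=cv2.INTER_CUBIC)
cv2.imwrite('pics/d1.png',a[:,:,::-1])
```

```text
at [ 0.5466 -0.0833  0.0805] [-1.7998e+02 -1.0000e-02  1.2110e+01] cab [-0.1175 -0.1251] F [ 0.7 -0.1 -0.6] grip 0.0003 t 4.525
[77.5  5.  -4.4] [-0.0003 -0.0001  0.0019]
[ 88.5 -14.9  -4.4] [-0.0003 -0.0001  0.0019]
[ 88.6 -74.9  -4.4] [-0.0003 -0.0001  0.0019]
```

View pics/d1.png

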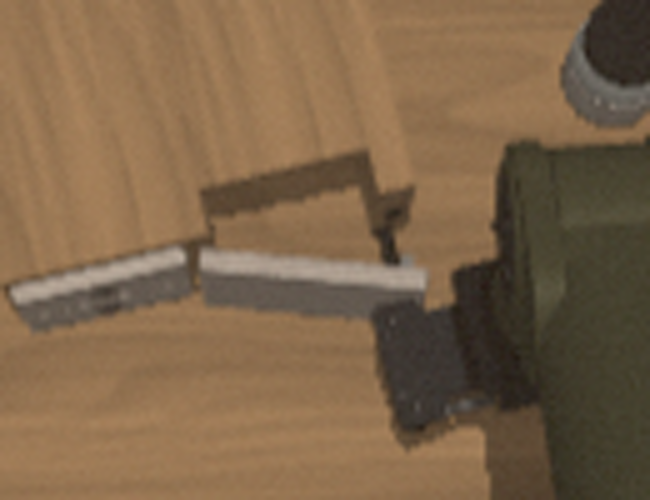

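The door has popped ajar, with its free edge at (425,280) in the crop.

Run:
```python
from h import *
T=[(-.029,-.13),(-.029,-.09),(-.029,-.045)]
for th in np.r_[np.arange(.4,1.76,.15),1.78]:
    r=.105;q=np.array([-.013,.067])+r*np.array([-np.sin(th),-np.cos(th)])+.022*np.array([np.cos(th),-np.sin(th)]); T.append(q)
plan([(*c2w(*q),.084,12) for q in T])
```

```text
at [ 0.5466 -0.0835  0.0805] [-1.7999e+02 -1.0000e-02  1.2090e+01] cab [-0.1175 -0.1253] F [-0.2  0.1  0.4] grip 0.0002 t 4.575
[88.5  4.8 -3.5] [-0.0002 -0.0001  0.0016]
[ 88.6 -35.2  -3.5] [-0.0002 -0.0001  0.0016]
[ 88.7 -80.2  -3.4] [-0.0002 -0.0001  0.0016]
[ 84.1 -86.9  -3.4] [-0.0002 -0.0001  0.0016]
[ 68.6 -91.2  -3.4] [-0.0002 -0.0001  0.0016]
[ 53.9 -97.7  -3.4] [-0.0002 -0.0001  0.0016]
[  40.4 -106.4   -3.4] [-0.0002 -0.0001  0.0016]
[  28.3 -117.    -3.4] [-0.0002 -0.0001  0.0016]
[  17.9 -129.3   -3.4] [-0.0002 -0.0001  0.0016]
[   9.5 -143.    -3.4] [-0.0002 -0.0001  0.0016]
[   3.2 -157.8   -3.4] [-0.0002 -0.0001  0.0016]
[  -0.8 -173.4   -3.4] [-0.0002 -0.0001  0.0016]
[  -2.4 -189.4   -3.4] [-0.0002 -0.0001  0.0016]
[  -2.4 -192.6   -3.4] [-0.0002 -0.0001  0.0016]
```

>>> {"method": "drive_tool", "body": {
  "moves": [
    {"x": 45,"y": 8,"z": -4,"rx": 0,"ry": 0,"rz": 0,"fingers": 1},
    {"x": 89,"y": 8,"z": -4,"rx": 0,"ry": 0,"rz": 0,"fingers": 1},
    {"x": 89,"y": 8,"z": -4,"rx": 0,"ry": 0,"rz": 0,"fingers": 1},
    {"x": 89,"y": -35,"z": -4,"rx": 0,"ry": 0,"rz": 0,"fingers": 1},
    {"x": 89,"y": -80,"z": -4,"rx": 0,"ry": 0,"rz": 0,"fingers": 1},
    {"x": 84,"y": -87,"z": -4,"rx": 0,"ry": 0,"rz": 0,"fingers": 1},
    {"x": 69,"y": -91,"z": -4,"rx": 0,"ry": 0,"rz": 0,"fingers": 1},
    {"x": 54,"y": -98,"z": -4,"rx": 0,"ry": 0,"rz": 0,"fingers": 1},
    {"x": 40,"y": -106,"z": -4,"rx": 0,"ry": 0,"rz": 0,"fingers": 1},
    {"x": 28,"y": -117,"z": -4,"rx": 0,"ry": 0,"rz": 0,"fingers": 1},
    {"x": 18,"y": -129,"z": -4,"rx": 0,"ry": 0,"rz": 0,"fingers": 1},
    {"x": 9,"y": -143,"z": -4,"rx": 0,"ry": 0,"rz": 0,"fingers": 1},
    {"x": 3,"y": -158,"z": -4,"rx": 0,"ry": 0,"rz": 0,"fingers": 1},
    {"x": -1,"y": -173,"z": -4,"rx": 0,"ry": 0,"rz": 0,"fingers": 1},
    {"x": -2,"y": -189,"z": -4,"rx": 0,"ry": 0,"rz": 0,"fingers": 1},
    {"x": -2,"y": -194,"z": -4,"rx": 0,"ry": 0,"rz": 0,"fingers": 1},
    {"x": -2,"y": -194,"z": -4,"rx": 0,"ry": 0,"rz": 0,"fingers": 1}
  ]
}}

```text
time_s: 6.7
tool_pos: [0.504, 0.1053, 0.0844]
tool_rot: [-180.0, 0.0, 12.1]
force: [1.0, 0.6, 0.3]
grip_width: 0.0004
grasp_force: 0.0
```

Run:
```python
from h import *
# last origin estimate: heel end top mid / toe -> view pose above the last
plan([(*c2w(-.1,-.02),.2,12),(.44,-.37,.26,12)])
t=cam('top');
a=cv2.resize(t['image'][130:230,210:340],None,fx=5,fy=5,interpolation=cv2.INTER_CUBIC)
cv2.imwrite('pics/d2.png',a[:,:,::-1])
```

```text
at [0.504  0.1053 0.0844] [-1.7999e+02  2.0000e-02  1.2050e+01] cab [-0.1199  0.0683] F [1.  0.6 0.3] grip 0.0004 t 6.7
[  19.8   88.3 -115.6] [-0.0002  0.0003  0.0009]
[-161.9  451.5 -175.6] [-0.0002  0.0003  0.0009]
```

View pics/d2.png

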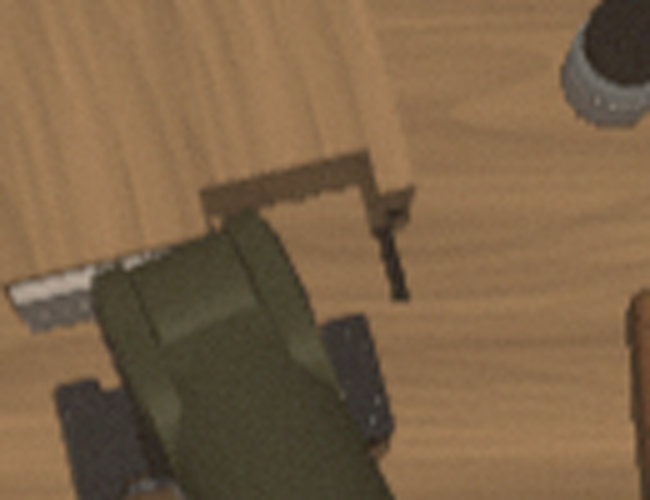

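The door is hidden by the arm here, but the opening is clear. The plunger stands out at (395,265). Next I back out and go to look at the last.

>>> {"method": "drive_tool", "body": {
  "moves": [
    {"x": 10,"y": 40,"z": -4,"rx": 0,"ry": 0,"rz": 0,"fingers": 1},
    {"x": 10,"y": 70,"z": -60,"rx": 0,"ry": 0,"rz": 0,"fingers": 1},
    {"x": 10,"y": 80,"z": -120,"rx": 0,"ry": 0,"rz": 0,"fingers": 0},
    {"x": -132,"y": 458,"z": -176,"rx": 0,"ry": 0,"rz": 0,"fingers": -1},
    {"x": -132,"y": 458,"z": -176,"rx": 0,"ry": 0,"rz": 0,"fingers": -1},
    {"x": -132,"y": 458,"z": -176,"rx": 0,"ry": 0,"rz": 0,"fingers": -1},
    {"x": -132,"y": 458,"z": -176,"rx": 0,"ry": 0,"rz": 0,"fingers": -1},
    {"x": -132,"y": 458,"z": -176,"rx": 0,"ry": 0,"rz": 0,"fingers": -1},
    {"x": -132,"y": 458,"z": -176,"rx": 0,"ry": 0,"rz": 0,"fingers": -1},
    {"x": -132,"y": 458,"z": -176,"rx": 0,"ry": 0,"rz": 0,"fingers": -1},
    {"x": -132,"y": 458,"z": -176,"rx": 0,"ry": 0,"rz": 0,"fingers": -1},
    {"x": -132,"y": 458,"z": -176,"rx": 0,"ry": 0,"rz": 0,"fingers": -1},
    {"x": -132,"y": 458,"z": -176,"rx": 0,"ry": 0,"rz": 0,"fingers": -1}
  ]
}}

```text
time_s: 8.38
tool_pos: [0.4709, -0.3689, 0.2605]
tool_rot: [-180.0, -0.0, 12.1]
force: [0.9, -0.3, 0.1]
grip_width: 0.0864
grasp_force: 0.0
```

Run:
```python
from h import *
plan([])
t=cam('top'); w=cam('wrist')
M=np.zeros((384,800,3),np.uint8); M[:,:512]=w['image']
M[:220,514:800]=cv2.resize(t['image'][130:230,210:340],(286,220),interpolation=cv2.INTER_CUBIC)
cv2.imwrite('pics/w2.png',M[:,:,::-1])
```

```text
at [ 0.4709 -0.3689  0.2605] [-1.7997e+02 -1.0000e-02  1.2150e+01] cab [-0.2509 -0.3887] F [ 0.9 -0.3  0.1] grip 0.0864 t 8.375
```

View pics/w2.png

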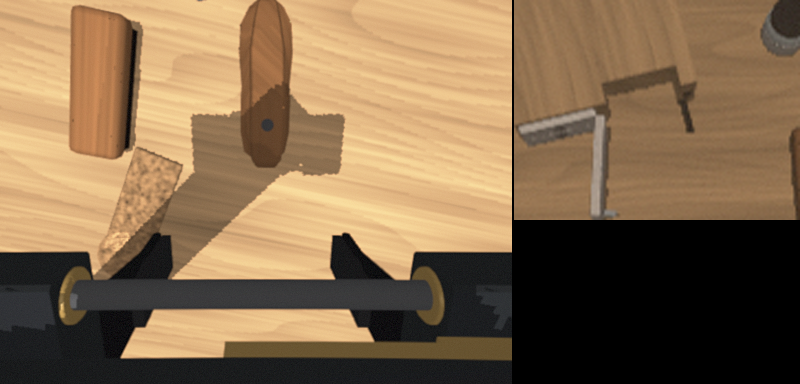

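The door is wide open, at about 105° ((602,115)-(597,215) in the inset). The last lies straight ahead of the gripper: toe tip near (266,0), dot (267,124), heel end (265,167).

Run:
```python
from h import *
w=cam('wrist')
g=cv2.cvtColor(w['image'],cv2.COLOR_RGB2HSV)
for p,z in(((266.5,0),.012),((267,124.5),.092),((265,167),.09),((265,167),.04),((252,150),.089),((288,150),.089)): 
    q=onz(w,*p,z); print(p,q.round(4))
im=w['image'].astype(int)
for v in (20,50,90,135,150): print(v,[tuple(im[v,u]) for u in range(232,302,4)] if v in(50,135) else '')
```

```text
(266.5, 0) [ 0.6494 -0.3464  0.012 ]
(267, 124.5) [ 0.5279 -0.3714  0.092 ]
(265, 167) [ 0.4864 -0.379   0.09  ]
(265, 167) [ 0.4764 -0.3834  0.04  ]
(252, 150) [ 0.5003 -0.3625  0.089 ]
(288, 150) [ 0.5078 -0.3976  0.089 ]
20 
50 [(np.int64(232), np.int64(190), np.int64(137)), (np.int64(232), np.int64(189), np.int64(136)), (np.int64(133), np.int64(88), np.int64(57)), (np.int64(132), np.int64(90), np.int64(59)), (np.int64(123), np.int64(84), np.int64(56)), (np.int64(162), np.int64(111), np.int64(71)), (np.int64(168), np.int64(116), np.int64(74)), (np.int64(158), np.int64(106), np.int64(68)), (np.int64(159), np.int64(108), np.int64(68)), (np.int64(164), np.int64(111), np.int64(69)), (np.int64(157), np.int64(107), np.int64(69)), (np.int64(157), np.int64(107), np.int64(67)), (np.int64(148), np.int64(100), np.int64(64)), (np.int64(107), np.int64(74), np.int64(46)), (np.int64(130), np.int64(88), np.int64(57)), (np.int64(185), np.int64(142), np.int64(101)), (np.int64(231), np.int64(188), np.int64(135)), (np.int64(231), np.int64(189), np.int64(134))]
90 
135 [(np.int64(150), np.int64(118), np.int64(85)), (np.int64(151), np.int64(118), np.int64(86)), (np.int64(136), np.int64(106), np.int64(75)), (np.int64(92), np.int64(62), np.int64(40)), (np.int64(95), np.int64(66), np.int64(43)), (np.int64(92), np.int64(62), np.int64(37)), (np.int64(98), np.int64(66), np.int64(42)), (np.int64(96), np.int64(64), np.int64(39)), (np.int64(100), np.int64(68), np.int64(44)), (np.int64(99), np.int64(67), np.int64(45)), (np.int64(98), np.int64(68), np.int64(45)), (np.int64(99), np.int64(70), np.int64(43)), (np.int64(99), np.int64(67), np.int64(43)), (np.int64(89), np.int64(63), np.int64(42)), (np.int64(128), np.int64(101), np.int64(73)), (np.int64(145), np.int64(115), np.int64(82)), (np.int64(142), np.int64(113), np.int64(82)), (np.int64(142), np.int64(111), np.int64(81))]
150
```

Run:
```python
from h import *
plan([(.535,-.3693,.14,11.5),(.535,-.3693,.068,11.5)])
```

```text
at [ 0.4707 -0.3695  0.2607] [179.99  -0.    12.1 ] cab [-0.2513 -0.3893] F [-0.3  0.1  0. ] grip 0.0869 t 8.525
[ 62.9  13.2 120.7] [ 0.0002 -0.      0.0105]
[ 62.9  13.2 192.7] [ 0.0002 -0.      0.0105]
```

>>> {"method": "drive_tool", "body": {
  "moves": [
    {"x": 63,"y": 13,"z": 40,"rx": 0,"ry": 0,"rz": 0.0105,"fingers": -1},
    {"x": 63,"y": 13,"z": 90,"rx": 0,"ry": 0,"rz": 0.0105,"fingers": -1},
    {"x": 63,"y": 13,"z": 120,"rx": 0,"ry": 0,"rz": 0.0105,"fingers": -1},
    {"x": 63,"y": 13,"z": 155,"rx": 0,"ry": 0,"rz": 0.0105,"fingers": -1},
    {"x": 63,"y": 13,"z": 180,"rx": 0,"ry": 0,"rz": 0.0105,"fingers": -1},
    {"x": 63,"y": 13,"z": 193,"rx": 0,"ry": 0,"rz": 0.0105,"fingers": -1},
    {"x": 63,"y": 13,"z": 193,"rx": 0,"ry": 0,"rz": 0.0105,"fingers": -1},
    {"x": 63,"y": 13,"z": 193,"rx": 0,"ry": 0,"rz": 0.0105,"fingers": 1},
    {"x": 63,"y": 13,"z": 193,"rx": 0,"ry": 0,"rz": 0.0105,"fingers": 1},
    {"x": 63,"y": 13,"z": 193,"rx": 0,"ry": 0,"rz": 0.0105,"fingers": 1},
    {"x": 63,"y": 13,"z": 193,"rx": 0,"ry": 0,"rz": 0.0105,"fingers": 1},
    {"x": 63,"y": 13,"z": 193,"rx": 0,"ry": 0,"rz": 0.0105,"fingers": 1},
    {"x": 63,"y": 13,"z": 193,"rx": 0,"ry": 0,"rz": 0.0105,"fingers": 1}
  ],
  "force": 40
}}

```text
time_s: 10.15
tool_pos: [0.5346, -0.3705, 0.0676]
tool_rot: [180.0, -0.0, 11.4]
force: [0.9, -2.2, 2.0]
grip_width: 0.0348
grasp_force: 1.2
```

Run:
```python
from h import *
p=sensors.get_obs()['tool_pos']; z=p[2]
plan([(*p[:2],z+.09,11.7),(*c2w(-.128,0),z+.09,12),(*c2w(-.128,0),z+.001,12),(*c2w(.014,0),z+.001,12)])
```

```text
at [ 0.5346 -0.3705  0.0676] [179.97  -0.    11.4 ] cab [-0.189  -0.4035] F [ 0.9 -2.2  2. ] grip 0.0348 t 10.15
[  0.    0.1 -90. ] [ 0.0006 -0.     -0.0052]
[  56.7 -404.1  -90.2] [ 0.0006 -0.     -0.0105]
[  56.7 -404.2   -1.2] [ 0.0006 -0.     -0.0105]
[ 198.7 -405.6   -1.2] [ 0.0006 -0.     -0.0105]
```

>>> {"method": "drive_tool", "body": {
  "moves": [
    {"x": 0,"y": 0,"z": 0,"rx": 0,"ry": 0,"rz": 0,"fingers": 1},
    {"x": 0,"y": 0,"z": 0,"rx": 0,"ry": 0,"rz": 0,"fingers": 1},
    {"x": 0,"y": 0,"z": 0,"rx": 0,"ry": 0,"rz": 0,"fingers": 1},
    {"x": 0,"y": 0,"z": -10,"rx": 0,"ry": 0,"rz": 0,"fingers": 1},
    {"x": 0,"y": 0,"z": -30,"rx": 0,"ry": 0,"rz": 0,"fingers": 1},
    {"x": 0,"y": 0,"z": -60,"rx": 0,"ry": 0,"rz": 0,"fingers": 1},
    {"x": 0,"y": 0,"z": -90,"rx": 0,"ry": 0,"rz": 0,"fingers": 1},
    {"x": 0,"y": 0,"z": -90,"rx": 0,"ry": 0,"rz": 0,"fingers": 1}
  ]
}}

```text
time_s: 11.15
tool_pos: [0.5366, -0.3711, 0.1616]
tool_rot: [179.7, -0.3, 11.4]
force: [-0.2, 0.2, -4.4]
grip_width: 0.0344
grasp_force: 40.0
```

Run:
```python
from h import *
z=.0676
plan([(*c2w(-.128,0),z+.09,12),(*c2w(-.128,0),z+.003,12),(*c2w(.014,0),z+.001,12)])
s=cam('side'); a=cv2.resize(s['image'][90:190,220:350],None,fx=4,fy=4,interpolation=cv2.INTER_CUBIC); cv2.imwrite('pics/l1.png',a[:,:,::-1])
```

```text
at [ 0.5366 -0.3711  0.1616] [179.71  -0.28  11.41] cab [-0.1871 -0.4045] F [-0.2  0.2 -4.4] grip 0.0344 t 11.15
[  54.9 -405.1    2.3] [ 0.005  -0.0049 -0.0103]
[  54.5 -405.6   89.3] [ 0.005  -0.0049 -0.0103]
[ 196.5 -407.    92. ] [ 0.005  -0.0049 -0.0103]
```

View pics/l1.png

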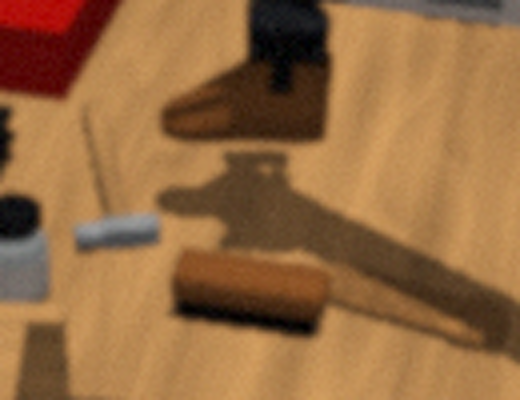

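The last is held level (sole at (165-325,135)), well above the brush at (250,290). Now I carry it to the opening.

>>> {"method": "drive_tool", "body": {
  "moves": [
    {"x": 7,"y": -50,"z": 0,"rx": 0,"ry": 0,"rz": -0.005,"fingers": 1},
    {"x": 14,"y": -100,"z": 0,"rx": 0,"ry": 0,"rz": -0.01,"fingers": 1},
    {"x": 21,"y": -150,"z": 0,"rx": 0,"ry": 0,"rz": -0.01,"fingers": 1},
    {"x": 28,"y": -200,"z": 0,"rx": 0,"ry": 0,"rz": -0.01,"fingers": 1},
    {"x": 35,"y": -250,"z": 0,"rx": 0,"ry": 0,"rz": -0.01,"fingers": 1},
    {"x": 42,"y": -300,"z": 0,"rx": 0,"ry": 0,"rz": -0.01,"fingers": 1},
    {"x": 49,"y": -350,"z": 0,"rx": 0,"ry": 0,"rz": -0.01,"fingers": 1},
    {"x": 55,"y": -390,"z": 0,"rx": 0,"ry": 0,"rz": -0.01,"fingers": 1},
    {"x": 56,"y": -405,"z": 0,"rx": 0,"ry": 0,"rz": -0.01,"fingers": 1},
    {"x": 56,"y": -405,"z": 0,"rx": 0,"ry": 0,"rz": -0.01,"fingers": 1},
    {"x": 56,"y": -405,"z": 30,"rx": 0,"ry": 0,"rz": -0.01,"fingers": 1},
    {"x": 56,"y": -405,"z": 60,"rx": 0,"ry": 0,"rz": -0.01,"fingers": 1},
    {"x": 56,"y": -405,"z": 78,"rx": 0,"ry": 0,"rz": -0.01,"fingers": 1},
    {"x": 56,"y": -405,"z": 85,"rx": 0,"ry": 0,"rz": -0.01,"fingers": 1},
    {"x": 56,"y": -405,"z": 85,"rx": 0,"ry": 0,"rz": -0.01,"fingers": 1}
  ]
}}

```text
time_s: 13.08
tool_pos: [0.5096, 0.0373, 0.0725]
tool_rot: [180.0, 0.0, 11.9]
force: [0.3, -0.6, -3.8]
grip_width: 0.0342
grasp_force: 40.0
```

Run:
```python
from h import *
plan([(*c2w(-.128,0),.0686,12),(*c2w(.014,0),.0686,12)])
```

```text
at [0.5096 0.0373 0.0725] [1.800e+02 1.000e-02 1.193e+01] cab [-0.1286  0.0006] F [ 0.3 -0.6 -3.8] grip 0.0342 t 13.075
[0.6 0.6 3.9] [ 0.      0.0001 -0.0012]
[142.6   0.4   3.9] [ 0.      0.0001 -0.0012]
```

>>> {"method": "drive_tool", "body": {
  "moves": [
    {"x": 0,"y": 0,"z": 3.5,"rx": 0,"ry": 0,"rz": 0,"fingers": 1},
    {"x": 15,"y": 0.5,"z": 3.5,"rx": 0,"ry": 0,"rz": 0,"fingers": 1},
    {"x": 30,"y": 0.5,"z": 3.5,"rx": 0,"ry": 0,"rz": 0,"fingers": 1},
    {"x": 45,"y": 0.5,"z": 3.5,"rx": 0,"ry": 0,"rz": 0,"fingers": 1},
    {"x": 60,"y": 0.5,"z": 3.5,"rx": 0,"ry": 0,"rz": 0,"fingers": 1},
    {"x": 75,"y": 0.5,"z": 3.5,"rx": 0,"ry": 0,"rz": 0,"fingers": 1},
    {"x": 90,"y": 0.5,"z": 3.5,"rx": 0,"ry": 0,"rz": 0,"fingers": 1},
    {"x": 105,"y": 0.5,"z": 3.5,"rx": 0,"ry": 0,"rz": 0,"fingers": 1},
    {"x": 120,"y": 0.5,"z": 3.5,"rx": 0,"ry": 0,"rz": 0,"fingers": 1},
    {"x": 132,"y": 0.5,"z": 3.5,"rx": 0,"ry": 0,"rz": 0,"fingers": 1},
    {"x": 141,"y": 0.5,"z": 3.5,"rx": 0,"ry": 0,"rz": 0,"fingers": 1},
    {"x": 141,"y": 0.5,"z": 4.5,"rx": 0,"ry": 0,"rz": 0,"fingers": 1},
    {"x": 141,"y": 0.5,"z": 5,"rx": 0,"ry": 0,"rz": 0,"fingers": 1}
  ]
}}

```text
time_s: 14.7
tool_pos: [0.6475, 0.0667, 0.0677]
tool_rot: [-180.0, -0.0, 12.0]
force: [0.5, 0.2, -3.2]
grip_width: 0.0342
grasp_force: 40.0
```

>>> {"method": "drive_tool", "body": {
  "moves": [
    {"x": 0,"y": 0,"z": 0.7,"rx": 0,"ry": 0,"rz": 0,"fingers": 1},
    {"x": 0,"y": 0,"z": 0.7,"rx": 0,"ry": 0,"rz": 0,"fingers": -0.26},
    {"x": 0,"y": 0,"z": 0.7,"rx": 0,"ry": 0,"rz": 0,"fingers": -0.26},
    {"x": 0,"y": 0,"z": 0.7,"rx": 0,"ry": 0,"rz": 0,"fingers": -0.26},
    {"x": -20,"y": 0,"z": 0.7,"rx": 0,"ry": 0,"rz": 0,"fingers": -0.26},
    {"x": -37,"y": 0,"z": 0.7,"rx": 0,"ry": 0,"rz": 0,"fingers": -0.26},
    {"x": -37,"y": 0,"z": 0.7,"rx": 0,"ry": 0,"rz": 0,"fingers": -0.26},
    {"x": -37,"y": 0,"z": 0.7,"rx": 0,"ry": 0,"rz": 0,"fingers": 1},
    {"x": -37,"y": 0,"z": 0.7,"rx": 0,"ry": 0,"rz": 0,"fingers": 1},
    {"x": -37,"y": 0,"z": 0.7,"rx": 0,"ry": 0,"rz": 0,"fingers": 1},
    {"x": -37,"y": 0,"z": 0.7,"rx": 0,"ry": 0,"rz": 0,"fingers": 1},
    {"x": -37,"y": 0,"z": 0.7,"rx": 0,"ry": 0,"rz": 0,"fingers": 1}
  ],
  "force": 20
}}

```text
time_s: 16.2
tool_pos: [0.6117, 0.0589, 0.0668]
tool_rot: [180.0, -0.0, 12.0]
force: [2.1, 0.9, -1.1]
grip_width: 0.0326
grasp_force: 19.8
```

Run:
```python
from h import *
plan([(*c2w(.016,0),.0676,12)])
```

```text
at [0.6117 0.0589 0.0668] [ 1.800e+02 -4.000e-02  1.197e+01] cab [-0.0243  0.0004] F [ 2.1  0.9 -1.1] grip 0.0326 t 16.2
[40.3  0.4 -0.8] [ 0.0001 -0.0008 -0.0006]
```

>>> {"method": "drive_tool", "body": {
  "moves": [
    {"x": 10,"y": 0,"z": 0,"rx": 0,"ry": 0,"rz": 0,"fingers": 1},
    {"x": 22,"y": 0,"z": 0,"rx": 0,"ry": 0,"rz": 0,"fingers": 1},
    {"x": 34,"y": 0,"z": 0,"rx": 0,"ry": 0,"rz": 0,"fingers": 1},
    {"x": 40,"y": 0,"z": 0,"rx": 0,"ry": 0,"rz": 0,"fingers": 1},
    {"x": 40,"y": 0,"z": 0,"rx": 0,"ry": 0,"rz": 0,"fingers": 1},
    {"x": 40,"y": 0,"z": 0,"rx": 0,"ry": 0,"rz": 0,"fingers": -0.26},
    {"x": 40,"y": 0,"z": 0,"rx": 0,"ry": 0,"rz": 0,"fingers": -0.26},
    {"x": 40,"y": 0,"z": 0,"rx": 0,"ry": 0,"rz": 0,"fingers": -0.26},
    {"x": 10,"y": 0,"z": 0,"rx": 0,"ry": 0,"rz": 0,"fingers": -0.26},
    {"x": -20,"y": 0,"z": 0,"rx": 0,"ry": 0,"rz": 0,"fingers": -0.26},
    {"x": -20,"y": 0,"z": 0,"rx": 0,"ry": 0,"rz": 0,"fingers": 1},
    {"x": -20,"y": 0,"z": 0,"rx": 0,"ry": 0,"rz": 0,"fingers": 1},
    {"x": -20,"y": 0,"z": 0,"rx": 0,"ry": 0,"rz": 0,"fingers": 1},
    {"x": -20,"y": 0,"z": 0,"rx": 0,"ry": 0,"rz": 0,"fingers": 1}
  ]
}}

```text
time_s: 17.95
tool_pos: [0.5922, 0.055, 0.0668]
tool_rot: [-180.0, -0.0, 12.0]
force: [0.1, 0.4, -0.3]
grip_width: 0.0223
grasp_force: 0.0
```

Run:
```python
from h import *
plan([(*c2w(.001,0),.0676,12)])
w=cam('wrist');t=cam('top')
M=np.zeros((384,800,3),np.uint8); M[:,:512]=w['image']
M[:220,514:800]=cv2.resize(t['image'][130:230,210:340],(286,220),interpolation=cv2.INTER_CUBIC)
cv2.imwrite('pics/w3.png',M[:,:,::-1])
```

```text
at [0.5922 0.055  0.0668] [-1.7998e+02 -2.0000e-02  1.1980e+01] cab [-0.0441  0.0007] F [ 0.1  0.4 -0.3] grip 0.0223 t 17.95
[45.1  0.7 -0.8] [-0.0003 -0.0003 -0.0004]
```

>>> {"method": "drive_tool", "body": {
  "moves": [
    {"x": 0,"y": 0,"z": 0,"rx": 0,"ry": 0,"rz": 0,"fingers": 1},
    {"x": 0,"y": 0,"z": 0,"rx": 0,"ry": 0,"rz": 0,"fingers": 1},
    {"x": 12,"y": 0,"z": 0,"rx": 0,"ry": 0,"rz": 0,"fingers": 1},
    {"x": 20,"y": 0,"z": 0,"rx": 0,"ry": 0,"rz": 0,"fingers": 1},
    {"x": 27,"y": 0,"z": 0,"rx": 0,"ry": 0,"rz": 0,"fingers": 1},
    {"x": 33,"y": 0,"z": 0,"rx": 0,"ry": 0,"rz": 0,"fingers": 1},
    {"x": 38,"y": 0,"z": 0,"rx": 0,"ry": 0,"rz": 0,"fingers": 1},
    {"x": 42,"y": 0,"z": 0,"rx": 0,"ry": 0,"rz": 0,"fingers": 1},
    {"x": 46,"y": 0,"z": 0,"rx": 0,"ry": 0,"rz": 0,"fingers": 1},
    {"x": 50,"y": 0,"z": 0,"rx": 0,"ry": 0,"rz": 0,"fingers": 1},
    {"x": 50,"y": 0,"z": 0,"rx": 0,"ry": 0,"rz": 0,"fingers": 1}
  ]
}}

```text
time_s: 19.42
tool_pos: [0.6392, 0.0649, 0.0667]
tool_rot: [180.0, 0.2, 12.0]
force: [-5.1, -1.9, 3.4]
grip_width: 0.0005
grasp_force: 2.5
```

>>> {"method": "drive_tool", "body": {
  "moves": [
    {"x": 2,"y": 0,"z": 0,"rx": 0,"ry": 0,"rz": 0,"fingers": 1},
    {"x": 2,"y": 0,"z": 0,"rx": 0,"ry": 0,"rz": 0,"fingers": 1},
    {"x": -20,"y": 0,"z": 0,"rx": 0,"ry": 0,"rz": 0,"fingers": 1},
    {"x": -60,"y": 0,"z": 0,"rx": 0,"ry": 0,"rz": 0,"fingers": 1},
    {"x": -70,"y": 10,"z": -60,"rx": 0,"ry": 0,"rz": 0,"fingers": 1},
    {"x": -70,"y": 10,"z": -110,"rx": 0,"ry": 0,"rz": 0,"fingers": 1},
    {"x": -70,"y": 10,"z": -130,"rx": 0,"ry": 0,"rz": 0,"fingers": 1},
    {"x": -70,"y": 10,"z": -130,"rx": 0,"ry": 0,"rz": 0,"fingers": 1}
  ]
}}

```text
time_s: 20.42
tool_pos: [0.5751, 0.041, 0.198]
tool_rot: [179.9, -0.2, 12.0]
force: [0.5, 0.8, -0.9]
grip_width: 0.0007
grasp_force: 0.0
```

Run:
```python
from h import *
plan([])
w=cam('wrist');t=cam('top')
M=np.zeros((384,800,3),np.uint8); M[:,:512]=w['image']
M[:220,514:800]=cv2.resize(t['image'][130:230,210:340],(286,220),interpolation=cv2.INTER_CUBIC)
for p,l in (((0,-.055,0),'a'),((0,.055,0),'b'),((0,0,.04),'h'),((0,.02,.09),'i'),((0,-.02,.09),'j')):
    u=proj(w,[*c2w(*p[:2]),p[2]]); print(p,u.round(1)); cv2.drawMarker(M,tuple(int(i) for i in u),(0,255,0),0,8,1)
cv2.imwrite('pics/w4.png',M[:,:,::-1])
```

```text
at [0.5751 0.041  0.198 ] [ 1.7995e+02 -1.6000e-01  1.1980e+01] cab [-0.0637 -0.0094] F [ 0.5  0.8 -0.9] grip 0.0007 t 20.425
(0, -0.055, 0) [295.8 114.4]
(0, 0.055, 0) [190.4 114.4]
(0, 0, 0.04) [242.2 116.8]
(0, 0.02, 0.09) [215.  120.6]
(0, -0.02, 0.09) [266.2 120.6]
```

View pics/w4.png

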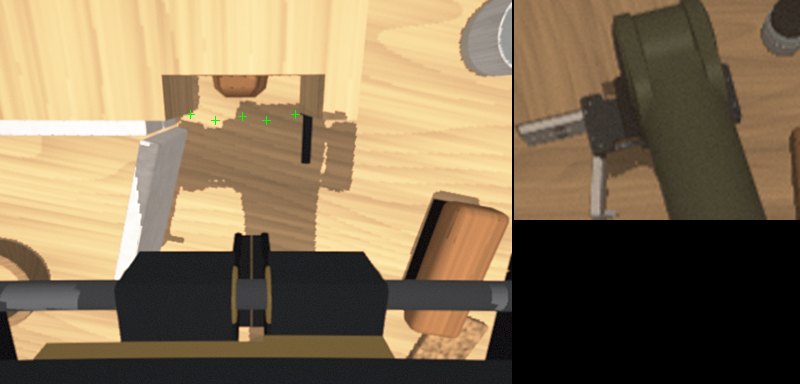

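Wrist view: the heel is at about (240,97), 20 px behind the front-edge markers (row 117) and centred. The door is wide open on the left. I'll compare the bystanders with the first picture before handing in.

Run:
```python
from h import *
w=cam('wrist')
for z in(.09,.04): print(z,w2c(onz(w,240,97,z)).round(4))
t=cam('top'); a=cv2.imread('pics/top0.png')[:,:,::-1].astype(int); b=t['image'].astype(int)
for n,(x0,y0,x1,y1) in dict(brush=(330,180,362,238),insole=(345,228,380,292),hammer=(352,130,432,182),jar=(318,124,350,160)).items():
    f=lambda i:np.abs(i).mean().round(1)
    A=a[y0:y1,x0:x1]; print(n,f(A-b[y0:y1,x0:x1]))
    p=cv2.phaseCorrelate(np.float32(A.mean(2)),np.float32(b[y0:y1,x0:x1].mean(2))); print(p)
```

```text
0.09 [0.0152 0.0004]
0.04 [0.0148 0.0021]
brush 5.7
((0.06148773863728252, 0.0824040155791188), 0.9554077342152596)
insole 5.9
((0.039967439590952836, 0.09488454892320775), 0.9634864831136333)
hammer 9.0
((0.3223856450497351, 0.3077900620492713), 0.4567177957958645)
jar 5.6
((0.15183769879148734, 0.03774977346953534), 0.9460352700617578)
```

```bash
python3 -c "
from h import *
print(workorder.sign_off())"
```

```text
the job is handed in; nothing more can be done
None
```

I handed in the job with the last standing in the compartment, toe first, its heel about 7–15 mm behind the front edge; the door is open at about 105° and the brush, insole, hammer and jar haven't moved (the pot, sandal and roll were not re-measured); the sign-off returned no verdict.

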